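# Clip the sprung dust cap into the projector's lens mouth

## Robot

A 7-joint arm with a two-finger parallel gripper is mounted at the origin on the work surface. World frame = base frame: x ahead of the robot, y to its left, z up, the work surface at z = 0. Lengths are in m, angles in rad, forces in N, time in s.
With the tool pointing down it reaches from about 0.425 to 0.875 m from the base axis. Payload 4.7 kg.
Tool frame: the origin (TCP) lies on the centre line of the jaws, within the pads' length; the fingertips stand 14 mm ahead of it and the grasp point (between the pads) lies 5 mm behind it; z points along the fingers, y is the direction in which the jaws open and shut (so a half turn about z gives the same grasp; the last joint's range is limited). The gripper opens to 87 mm and grips with 3 to 60 N. Pads are 19 mm wide; open, the fingers measure 117 mm over their backs; the gripper's body (75 mm by 190 mm) begins 51 mm behind the grasp point.
Start: joints at [-1.231, 0.321, -0.07, 1.45, 0.023, 1.371, -0.057], TCP at [0.208, 0.616, 0.237] pointing down, gripper open.
Joint ranges: [-2.86, 2.86], [-0.3, 2.09], [-1.38, 1.24], [0.06, 2.45], [-1.56, 4.7], [0.09, 2.05], [-2.69, 2.69]. Speed limits (rad/s): [2.57, 2.57, 3.14, 3.14, 3.14, 3.14, 3.14].

## Interface

Orientations are given as a rotation vector (axis times angle).
In Python, from bench import ctrl gives the robot as it stands. The module is installed in compiled form; this text tells all that it offers.
- The arm moves only by the tool step_arm, never from a script. Its argument "plan" is a list of rows, each a list of 3 entries, a list of its own where there are three numbers: the turn, a rotation vector about the tool's x, y, z in rad, then the shift along the tool's x, y, z in m, then the closure in counts, from 0 (fully open) to 255 (shut). In form: [[[rx, ry, rz], [x, y, z], hand], ...]. A call has exactly 10 rows; each row is the pose to reach, as a shift and turn from the pose commanded when the call began, along the tool's axes at that moment; what a row does not reach only later rows make up. A row lasts 1/8 s, in which the tool goes at most 62.5 mm and 10.7 degrees, less where a joint would pass 70% of its speed; a pose out of reach is approached as far as the arm can. A call with a gripper value outside its range is refused whole. The fingers move at their own pace and stop on an object; "squeeze" is the grip in N (left out, the last holds). Time passes only in rows, so rows that repeat a pose let the fingers close, or fill a call up. It gives the time, the measured TCP pose, the force and the opening at its end, in the units of the state.
- ctrl.get_state(): the state, without advancing time (a new reading comes with each control period).
- ctrl.get_image(name): name is "side" or "top"; returns the picture (400x640x3 uint8, red, green, blue); there is no depth.
- ctrl.calibration(name): a dict with "fov_y" (degrees; the focal length in pixels is half the picture's height over the tangent of half this angle, whatever the lens; pixels are square), "cx", "cy" (the principal point, pixels), "rvec" (rotation vector, rad) and "tvec" (3), from world to camera coordinates, as OpenCV has them. Camera axes: x right, y down, z forward; pixel columns grow to the right and rows downward; lengths in m; the calibration is good to about 2 mm. A picture is of the moment at which its call begins. calibration takes no time and is no camera call.
- ctrl.close_job(): hands the job in, once; it reports no verdict.
Trained networks look in the newest picture that a camera, given by its name, has taken for a name from the list of things; names that differ only in an ending like _2 or _b are one class to them, and where a whole thing is asked for, a point or a joint stands for the part that bears it (a point fixed in the world has none). Each returns a list of dicts, best first, with "score" (0 to 1); they miss things now and then, are a little off and sometimes report something else, mostly with a low value. They report only what shows in the picture. A call takes as long as a camera call. They do not tell look-alikes from the thing itself.
- ctrl.cut_out(camera, label): "pixels" (400x640 bool, what is visible of it) and "rect" ([left, top, width, height] in pixels, round what is visible of it).
The state is a dict: "time": time; "joint_positions": joint angles; "qd": joint speeds; "joint_torque": joint torques, N m; "position": TCP position; "tool_rot": TCP orientation; "ft_force": force on the tool from outside, world axes, zero at the start; "torque": the same for the moment, N m; "grip_width": opening from 0.0 (shut) to 1.0 (fully open).
Only numpy, scipy, OpenCV 4.12 (cv2) and the standard library are available. Lean on these libraries where they do the work, as an engineer would, in place of code of your own. Each camera call takes 0.05 s, during which the arm holds its last target.

## Task

The projector on the repair desk stands on its back with its lens looking up. Take the dust cap that has two upright side tabs (not the plain cover with the single knob), pinch its tabs together, set it level in the lens mouth with its disc flat on the rim, and let the tabs spring out so that their catches lock under the rim.

Things in the scene. Friction and masses are not known exactly. Their poses are not given: they have to be found in the camera images.
- cap_mid (a point): Centre of the loose cap (x: tab to tab, z up), 26 mm over its foot. Black disc 96 mm wide, 4 mm thick, lower face 14 mm below this point; foot bar 20 x 48 mm (x, y) under it. Two pale upright tabs, 20 mm wide (y), tops 26 mm above this point; outer faces 60 mm apart, 34 mm pinched to the stops (7 N a side). Beside it lies a plain black cover, 96 mm, one round knob, no tabs: not for this lens.
- lens_rim (a point): Centre of the lens mouth, on the upper face of the flat silver rim, 150 mm above the desk, z up. Fixed white projector, 230 x 150 mm. Rim 108 mm across, opening 72 mm, 5 mm thick; under it the barrel is 86 mm wide, glass 25 mm below the rim's upper face. Any cap yaw fits. Seated, the cap's disc lies on the rim, so the cap's centre is 14 mm above this point.
- tab_a (a joint): Travel of the cap's +x tab towards the middle, in m: 0 out at rest, 0.013 at its stop; a spring pushes it out with 3 N at rest, 7 N at the stop. Its foot is an outward catch 7 to 11 mm below the disc's lower face. Over both catches: 80 mm at rest, 54 mm pinched to the stops, which passes the opening with about 7 mm to spare all round.
- tab_b (a joint): The same for the tab on the cap's -x side, in m: 0 out at rest, 0.013 pressed in to its stop.
Not all that is in view belongs to the job. What is shaped like the part that bears cap_mid but pink or purple is not meant.

How it is judged:
By the outcome, as a careful person would: the job done as asked, in the order asked, and still so for the second after the job is handed in, with the robot touching nothing.
It also fails if it takes over 38 s, if anything falls off the work surface, if the arm or the gripper's body presses on something with over 40 N, if the wrist force passes 120 N, or if a joint passes its speed limit or range.

## Working session

There is one attempt and no reset: what is moved stays moved. The work goes in short steps, Python scripts to look and compute and a tool call to move; the robot and the scene stay as the last step left them, time stands still between calls to the robot, and variables do not carry over. Pictures are saved under pics/ and viewed, and the job is handed in when it is done.

Besides the shell and the picture viewer there is one more tool, called after "Emit:" as name([rows], argument=value, ...), one row to a line, values as JSON. step_arm: Moves the arm, as the interface text tells. Its arguments: {"type":"object","properties":{"plan":{"type":"array"},"squeeze":{"type":"number"}},"required":["plan"]}

```bash
mkdir -p pics
cat > h.py <<'E'
import numpy as np,cv2
from bench import ctrl
def cam(n):
    c=ctrl.calibration(n); f=200/np.tan(np.radians(c['fov_y'])/2)
    R=cv2.Rodrigues(np.array(c['rvec'],float))[0]; t=np.array(c['tvec'],float)
    K=np.array([[f,0,c['cx']],[0,f,c['cy']],[0,0,1]]); return K,R,t
def proj(n,p):
    K,R,t=cam(n); q=K@(R@np.array(p,float)+t); return q[:2]/q[2]
def atz(n,u,v,z):
    K,R,t=cam(n); d=R.T@np.linalg.inv(K)@np.array([u,v,1.]); C=-R.T@t
    return C+d*(z-C[2])/d[2]
def save(n,fn):
    im=ctrl.get_image(n); cv2.imwrite('pics/'+fn,im[:,:,::-1]); return im
E
python3 - <<'E'
from h import *
for n in('top','side'):
    save(n,n+'0.png'); K,R,t=cam(n); print(n,ctrl.calibration(n),(-R.T@t).round(3))
    for l in ('cap_mid','lens_rim','tab_a'):
        try:
            for d in ctrl.cut_out(n,l): 
                v,u=np.nonzero(d['pixels']); print(l,d['score'],d['rect'],u.mean(),v.mean(),len(u))
        except Exception as e: print(l,e)
s=ctrl.get_state();print(s)
E
```

```text
top {'fov_y': 44.0879085902873, 'cx': 323.57451537020506, 'cy': 194.86944631036417, 'rvec': array([ 2.14443299, -2.19807011,  0.12505722]), 'tvec': array([8.52746245e-04, 4.79516597e-01, 1.23052015e+00])} [0.347 0.002 1.274]
cap_mid 0.89 [344.8, 179.4, 37.1, 35.0] 360.6333021515435 195.6707202993452 1069
cap_mid 0.89 [358.7, 235.3, 32.9, 37.2] 374.26422018348626 254.648623853211 1090
cap_mid 0.85 [274.5, 226.0, 39.0, 36.2] 293.5593220338983 244.19090098126674 1121
cap_mid 0.62 [406.2, 221.7, 35.8, 40.2] 424.281015037594 239.17293233082708 1064
lens_rim 0.98 [205.8, 147.0, 98.9, 65.4] 255.30893300248138 178.54730148883374 6448
tab_a 0.41 [436.4, 237.8, 3.1, 5.1] 436.5 238.5 36
tab_a 0.36 [413.5, 232.8, 7.3, 10.4] 414.5952380952381 239.35714285714286 42
side {'fov_y': 57.81094510746426, 'cx': 317.7194881685571, 'cy': 201.77228629370154, 'rvec': array([ 0.21965352, -2.6585922 ,  1.48683984]), 'tvec': array([0.44063534, 0.14376718, 0.71229923])} [0.342 0.598 0.498]
cap_mid 0.92 [360.6, 196.2, 39.5, 31.9] 378.318347509113 214.4678007290401 823
cap_mid 0.87 [337.2, 248.7, 48.8, 43.6] 359.5
[... 820 characters left out ...]
, 'joint_positions': array([-1.23086503,  0.32111877, -0.07008205,  1.45066526,  0.02259712,
        1.37083194, -0.05690776]), 'qd': array([ 1.09835470e-03, -1.46418200e-03, -2.18861389e-03, -1.50247171e-03,
       -1.41701416e-03, -2.09239774e-03, -4.83812365e-05]), 'joint_torque': array([-1.07631959e-04, -4.90452540e+01, -4.02479935e-01, -3.12292850e+01,
       -6.38015103e-02,  3.62334028e-02,  6.91034711e-05]), 'position': array([0.2080758 , 0.61572247, 0.23642612]), 'tool_rot': array([ 5.09555008e-01,  3.09997634e+00, -3.79326547e-04]), 'ft_force': array([ 0.92743646, -0.42849145,  0.32368083]), 'torque': array([-0.00463328,  0.01891577,  0.06260963]), 'grip_width': 0.9995128746395542}
```

View pics/top0.png

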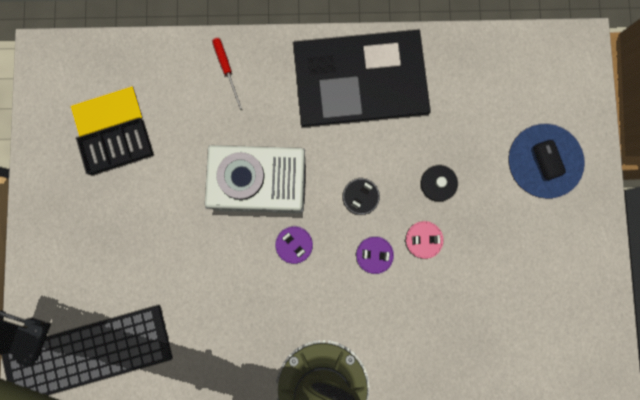

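View pics/side0.png

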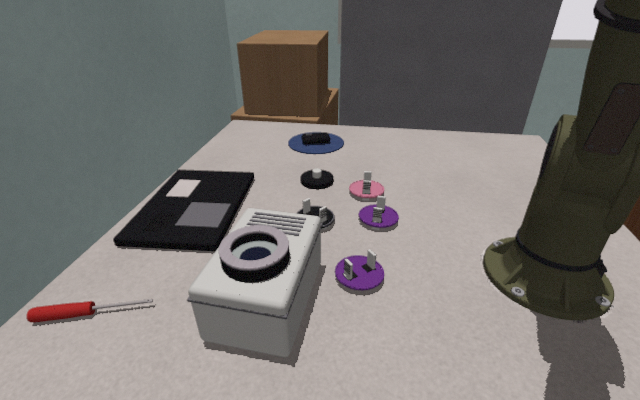

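Run:
```python
import cv2
a=cv2.imread('pics/top0.png')[140:290,190:450]; cv2.imwrite('pics/topc.png',cv2.resize(a,None,fx=3,fy=3,interpolation=cv2.INTER_CUBIC))
a=cv2.imread('pics/side0.png')[150:370,180:410]; cv2.imwrite('pics/sidec.png',cv2.resize(a,None,fx=2.7,fy=2.7,interpolation=cv2.INTER_CUBIC))
```

```text
(no output)
```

View pics/topc.png

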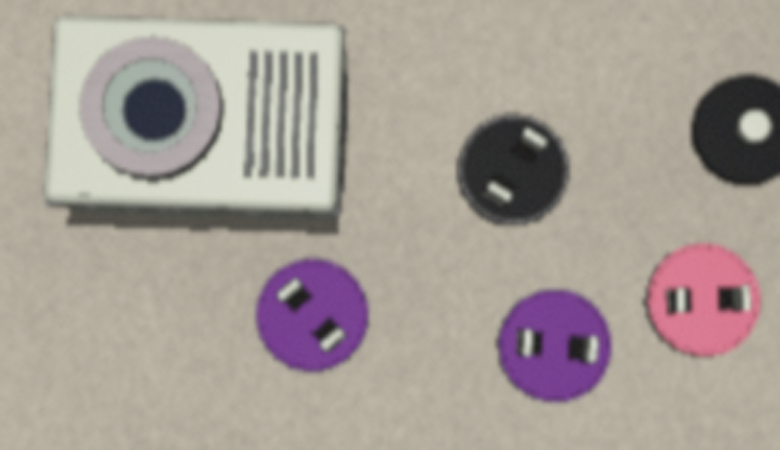

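View pics/sidec.png

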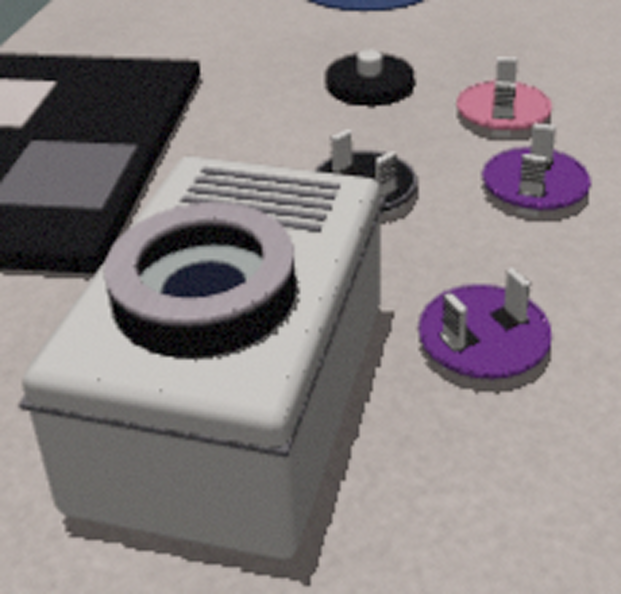

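The candidates in the top picture are:
- black disc with two pale tabs at (361,196)
- black disc with one round knob at (438,183)
- purple discs at (293,244) and (374,255)
- pink disc at (424,240)

Only (361,196) is black with two upright tabs, and both enlarged crops confirm it. The lens rim is at about (241,176).

Next I'll measure both the cap and the rim.

```bash
cat > meas.py <<'E'
from h import *
from scipy.optimize import least_squares
def circ3(c,r,z,n=90):
    a=np.linspace(0,2*np.pi,n,endpoint=False); return np.c_[c[0]+r*np.cos(a),c[1]+r*np.sin(a),np.full(n,z)]
def projs(n,P):
    K,R,t=cam(n); q=(K@(R@P.T+t[:,None])); return (q[:2]/q[2]).T
def fitdisc(n,mask,c0,parts,lim):
    # match silhouettes: hull of the projected circles vs mask by IoU-like contour distance
    cs,_=cv2.findContours(mask.astype(np.uint8),cv2.RETR_EXTERNAL,cv2.CHAIN_APPROX_NONE)
    cn=cv2.convexHull(max(cs,key=cv2.contourArea))
E
python3 - <<'E'
from h import *
from scipy import ndimage as nd
im=cv2.imread('pics/top0.png'); g=im.astype(int)
hsv=cv2.cvtColor(im,cv2.COLOR_BGR2HSV)
# cap disc
def blob(m,u,v,r):
    yy,xx=np.mgrid[:400,:640]; return m&((xx-u)**2+(yy-v)**2<r*r)
gray=cv2.cvtColor(im,cv2.COLOR_BGR2GRAY)
m=blob(gray<110,361,196,26)
m=nd.binary_fill_holes(nd.binary_closing(m,iterations=3))
c,_=cv2.findContours(m.astype(np.uint8),0,1); c=max(c,key=cv2.contourArea); e=cv2.fitEllipse(c); print('disc',e, atz('top',*e[0],.014))
K,R,t=cam('top'); print('exp diam', K[0,0]*.096/(1.26))
# tabs
t_=blob(gray>140,361,196,17); l,n=nd.label(t_)
for i in range(1,n+1):
    v,u=np.nonzero(l==i)
    if len(u)>4:
        w=gray[v,u]-100.; cu,cv=(u*w).sum()/w.sum(),(v*w).sum()/w.sum(); print('tab',len(u),cu,cv,atz('top',cu,cv,.052),atz('top',cu,cv,.045))
# rim: purple-ish
b,gg,r=[g[...,i] for i in range(3)]
m=blob((r-gg>6)&(gray>120),241,176,30); m=nd.binary_opening(m)
mf=nd.binary_fill_holes(m)
c,_=cv2.findContours(mf.astype(np.uint8),0,1); c=max(c,key=cv2.contourArea); e=cv2.fitEllipse(c); print('rim out',e,atz('top',*e[0],.15))
h=mf&~m; l,n=nd.label(h); k=1+np.argmax(nd.sum(h,l,range(1,n+1))); 
c,_=cv2.findContours((l==k).astype(np.uint8),0,1);c=max(c,key=cv2.contourArea);e=cv2.fitEllipse(c); print('rim in',e,atz('top',*e[0],.15))
print('exp',K[0,0]*.108/1.124,K[0,0]*.072/1.124)
# side
im=cv2.imread('pics/side0.png'); g=im.astype(int); gray=cv2.cvtColor(im,cv2.COLOR_BGR2GRAY);b,gg,r=[g[...,i] for i in range(3)]
m=blob((r-gg>4)&(gray>110),255,249,45); m=nd.binary_opening(m); mf=nd.binary_fill_holes(m)
c,_=cv2.findContours(mf.astype(np.uint8),0,1); c=max(c,key=cv2.contourArea); e=cv2.fitEllipse(c); print('side rim out',e,atz('side',*e[0],.15))
print(proj('side',[.344,.18,.15]))
E
```

```text
disc ((360.4635009765625, 196.5159149169922), (35.32636260986328, 35.822208404541016), 48.93568420410156) [ 0.47405444 -0.10566031  0.014     ]
exp diam 37.63246445391933
tab 20 367.6638772663877 185.3047419804742 [ 0.49789596 -0.12130828  0.052     ] [ 0.49876046 -0.12201622  0.045     ]
tab 20 356.3278921220724 203.49609652235628 [ 0.45304123 -0.09154739  0.052     ] [ 0.45364883 -0.09208488  0.045     ]
rim out ((239.702392578125, 175.01519775390625), (43.65383529663086, 44.40988540649414), 78.8095703125) [0.51667468 0.18168188 0.15      ]
rim in ((239.61448669433594, 174.78076171875), (32.35060119628906, 32.861366271972656), 34.67973709106445) [0.51722316 0.18187945 0.15      ]
exp 47.45909107066784 31.639394047111885
side rim out ((253.21795654296875, 246.3927001953125), (42.651798248291016, 69.9627914428711), 80.23790740966797) [0.5150214  0.18365055 0.15      ]
[365.57456798 256.52366775]
```

```bash
cat > mv.py <<'E'
from h import *
def rel(p,yaw_y=None,st=None):
    s=st or ctrl.get_state(); R=cv2.Rodrigues(np.array(s['tool_rot'],float))[0]
    d=R.T@(np.array(p)-s['position'])
    out=[d.round(4)]
    if yaw_y is not None:
        y=np.array([np.cos(yaw_y),np.sin(yaw_y),0]);z=np.array([0,0,-1.]);T=np.c_[np.cross(y,z),y,z]
        out.append(cv2.Rodrigues(R.T@T)[0].ravel().round(4))
    return out
E
python3 - <<'E'
from mv import *
ya=np.arctan2(-.0298,.0449)
for p in ([.44,.36,.237],[.47,.1,.237],[.475,-.106,.15]): print(rel(p,ya),rel(p,ya+np.pi))
E
```

```text
[array([-0.3016, -0.168 , -0.0005]), array([-1.0000e-04,  3.0000e-04,  1.8309e+00])] [array([-0.3016, -0.168 , -0.0005]), array([-2.0000e-04, -1.0000e-04, -1.3107e+00])]
[array([-0.4132, -0.4047, -0.0005]), array([-1.0000e-04,  3.0000e-04,  1.8309e+00])] [array([-0.4132, -0.4047, -0.0005]), array([-2.0000e-04, -1.0000e-04, -1.3107e+00])]
[array([-0.4839, -0.5983,  0.0866]), array([-1.0000e-04,  3.0000e-04,  1.8309e+00])] [array([-0.4839, -0.5983,  0.0866]), array([-2.0000e-04, -1.0000e-04, -1.3107e+00])]
```

Emit:
step_arm([
  [[0,0,0.15],[-0.05,-0.028,0],0],
  [[0,0,0.3],[-0.1,-0.056,0],0],
  [[0,0,0.45],[-0.15,-0.084,0],0],
  [[0,0,0.6],[-0.2,-0.112,0],0],
  [[0,0,0.75],[-0.25,-0.14,0],0],
  [[0,0,0.9],[-0.3,-0.168,0],0],
  [[0,0,1.05],[-0.325,-0.22,0],0],
  [[0,0,1.2],[-0.35,-0.272,0],0],
  [[0,0,1.35],[-0.375,-0.324,0],0],
  [[0,0,1.5],[-0.4,-0.376,0],0],
], squeeze=25)

```text
time: 1.65
position: [0.4668, 0.1297, 0.2369]
tool_rot: [-2.491, -1.915, -0.002]
ft_force: [0.5, 0.2, -0.0]
grip_width: 1.002
```

Run:
```python
from mv import *
ya=np.arctan2(-.0298,.0449)
s=ctrl.get_state(); print(s['time'],s['position'],s['tool_rot'],s['joint_positions'])
for p in ([.47,.1,.237],[.475,-.106,.14]): print(rel(p,ya))
```

```text
1.65 [0.46678912 0.12970164 0.23686222] [-2.49051026e+00 -1.91486307e+00 -1.73102311e-03] [-0.74148709 -0.04818974  0.40550346  1.86123002  0.01920234  1.32365982
 -0.60094938]
[array([-0.0279,  0.0107, -0.0002]), array([ 0.0005, -0.001 ,  0.3261])]
[array([-0.2258,  0.0684,  0.0967]), array([ 0.0005, -0.001 ,  0.3261])]
```

Emit:
step_arm([
  [[0,0,0.1],[-0.05,0.015,0],0],
  [[0,0,0.2],[-0.1,0.03,0],0],
  [[0,0,0.3],[-0.15,0.045,0.02],0],
  [[0,0,0.326],[-0.2,0.06,0.05],0],
  [[0,0,0.326],[-0.2258,0.0684,0.08],0],
  [[0,0,0.326],[-0.2258,0.0684,0.0967],0],
  [[0,0,0.326],[-0.2258,0.0684,0.0967],0],
  [[0,0,0.326],[-0.2258,0.0684,0.0967],0],
  [[0,0,0.326],[-0.2258,0.0684,0.0967],0],
  [[0,0,0.326],[-0.2258,0.0684,0.0967],0],
])

```text
time: 2.9
position: [0.4765, -0.1037, 0.1406]
tool_rot: [2.763, 1.493, 0.002]
ft_force: [-0.1, 0.2, 1.1]
grip_width: 0.999
```

Run:
```python
from mv import *
ya=np.arctan2(-.0298,.0449)
s=ctrl.get_state(); print(s['time'],s['position'],s['joint_positions'])
print(rel([.475,-.106,.037],ya))
im=save('side','side1.png')
cv2.imwrite('pics/side1c.png',cv2.resize(im[60:260,230:450,::-1],None,fx=2.7,fy=2.7,interpolation=cv2.INTER_CUBIC))
```

```text
2.9 [ 0.4764901  -0.10365577  0.14055132] [-0.49809482  0.0398847   0.6783336   1.98722929 -0.02841641  1.12214688
 -0.38772872]
[array([-2.900e-03, -1.000e-04,  1.035e-01]), array([ 0.001 , -0.001 ,  0.0061])]
```

View pics/side1c.png

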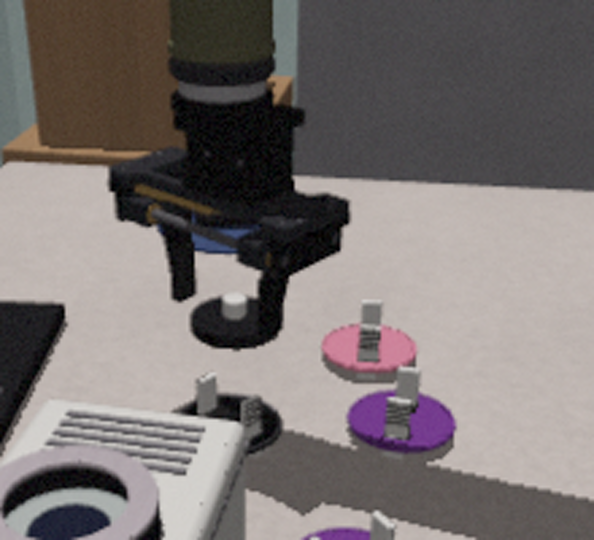

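The gripper is above the two-tab cap and its jaws line up with the tab line. I'll check the cap's position against the side view before going down.

Run:
```python
from mv import *
ax=np.array([.8332,-.553]); pr=np.array([.553,.8332])
for cam_,f in(('side','side0.png'),('top','top0.png')):
    im=cv2.imread('pics/'+f); S=8
    o=(335,185) if cam_=='side' else (335,165)
    if cam_=='side': o=(285,185)
    im=cv2.resize(im[o[1]:o[1]+60,o[0]:o[0]+60],None,fx=S,fy=S,interpolation=cv2.INTER_CUBIC)
    dr=lambda p,c:cv2.circle(im,tuple(int(round(x)) for x in (proj(cam_,p)-o+.5)*S),1,c,-1)
    c=np.array([.475,-.106])
    for s in(1,-1):
        for a in np.linspace(-.01,.01,30):
            for h in(.027*s+.003,.027*s-.003):
                q=c+ax*h+pr*a; dr([*q,.052],(0,0,255)) 
    for a in np.linspace(0,6.28,200): dr([*(c+.048*np.array([np.cos(a),np.sin(a)])),.016],(0,255,0))
    cv2.imwrite(f'pics/ov_{cam_}.png',im)
a=cv2.imread('pics/ov_side.png');b=cv2.imread('pics/ov_top.png'); cv2.imwrite('pics/ov.png',cv2.resize(np.hstack([a,b]),(800,400)))
```

```text
(no output)
```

View pics/ov.png

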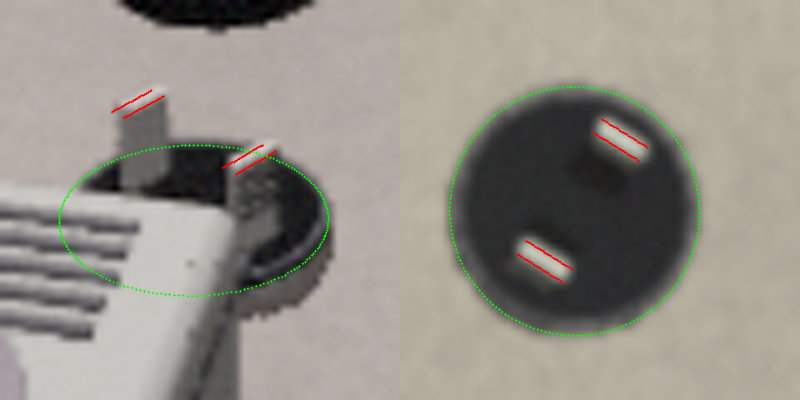

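The top overlay matches and the side overlay is within about 1 mm. Going down part of the way.

Emit:
step_arm([
  [[0,0,0.003],[-0.0015,0,0.015],0],
  [[0,0,0.006],[-0.0029,0,0.03],0],
  [[0,0,0.006],[-0.0029,0,0.045],0],
  [[0,0,0.006],[-0.0029,0,0.06],0],
  [[0,0,0.006],[-0.0029,0,0.07],0],
  [[0,0,0.006],[-0.0029,0,0.075],0],
  [[0,0,0.006],[-0.0029,0,0.075],0],
  [[0,0,0.006],[-0.0029,0,0.075],0],
  [[0,0,0.006],[-0.0029,0,0.075],0],
  [[0,0,0.006],[-0.0029,0,0.075],0],
])

```text
time: 4.2
position: [0.4746, -0.1066, 0.0651]
tool_rot: [2.769, 1.484, 0.001]
ft_force: [-0.4, 0.2, -0.1]
grip_width: 0.997
```

Run:
```python
from mv import *
ya=np.arctan2(-.0298,.0449)
s=ctrl.get_state(); print(s['time'],s['position'])
print(rel([.475,-.106,.037],ya))
```

```text
4.2 [ 0.47456831 -0.10656191  0.06514232]
[array([0.0007, 0.    , 0.0281]), array([ 0.0004, -0.0006, -0.001 ])]
```

Emit:
step_arm([
  [[0,0,0],[0.0007,0,0.01],0],
  [[0,0,0],[0.0007,0,0.02],0],
  [[0,0,0],[0.0007,0,0.028],0],
  [[0,0,0],[0.0007,0,0.028],0],
  [[0,0,0],[0.0007,0,0.028],0],
  [[0,0,0],[0.0007,0,0.028],40],
  [[0,0,0],[0.0007,0,0.028],80],
  [[0,0,0],[0.0007,0,0.028],120],
  [[0,0,0],[0.0007,0,0.028],180],
  [[0,0,0],[0.0007,0,0.028],255],
], squeeze=25)

```text
time: 5.45
position: [0.475, -0.106, 0.0371]
tool_rot: [2.769, 1.484, 0.001]
ft_force: [0.0, 0.0, 2.8]
grip_width: 0.515
```

Emit:
step_arm([
  [[0,0,0],[0,0,0],255],
  [[0,0,0],[0,0,0],255],
  [[0,0,0],[0,0,0],255],
  [[0,0,0],[0,0,-0.01],255],
  [[0,0,0],[0,0,-0.03],255],
  [[0,0,0],[0,0,-0.06],255],
  [[0,0,0],[0,0,-0.09],255],
  [[0,0,0],[0,0,-0.12],255],
  [[0,0,0],[0,0,-0.15],255],
  [[0,0,0],[0,0,-0.17],255],
])

```text
time: 6.7
position: [0.4748, -0.1062, 0.2084]
tool_rot: [2.769, 1.483, 0.002]
ft_force: [0.7, 0.4, -0.4]
grip_width: 0.375
```

Run:
```python
from mv import *
s=ctrl.get_state(); print(s['time'],s['position'],s['ft_force'],s['grip_width']*87)
im=save('side','side2.png')
cv2.imwrite('pics/side2c.png',cv2.resize(im[20:240,230:450,::-1],None,fx=2.7,fy=2.7,interpolation=cv2.INTER_CUBIC))
print(rel([.5165,.182,.237]))
```

```text
6.7 [ 0.47475105 -0.10621897  0.2084391 ] [ 0.73814734  0.42110118 -0.40168257] 32.602549436363695
[array([ 0.2626, -0.1261, -0.026 ])]
```

View pics/side2c.png

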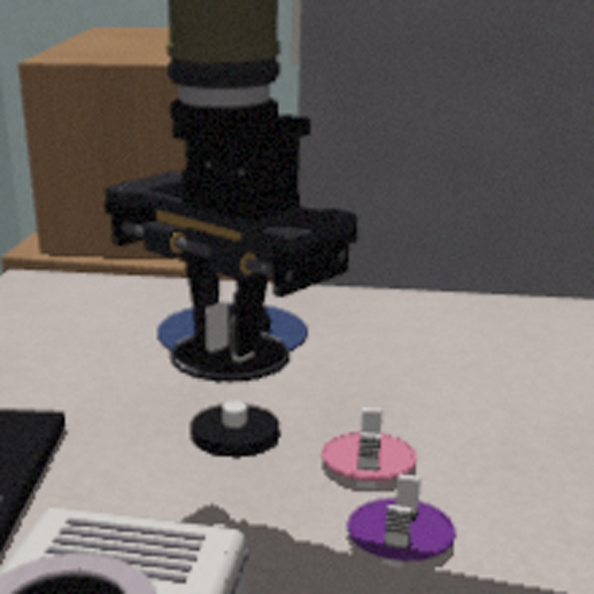

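The cap is in the grip with its tabs pinched to 33 mm and hangs level. Moving above the lens.

Emit:
step_arm([
  [[0,0,0],[0,0,-0.02],255],
  [[0,0,0],[0.03,-0.0144,-0.028],255],
  [[0,0,0],[0.07,-0.0336,-0.028],255],
  [[0,0,0],[0.11,-0.0528,-0.028],255],
  [[0,0,0],[0.15,-0.072,-0.028],255],
  [[0,0,0],[0.19,-0.0912,-0.028],255],
  [[0,0,0],[0.23,-0.1104,-0.028],255],
  [[0,0,0],[0.255,-0.1224,-0.028],255],
  [[0,0,0],[0.2626,-0.1261,-0.028],255],
  [[0,0,0],[0.2626,-0.1261,-0.028],255],
])

```text
time: 8.0
position: [0.5153, 0.1813, 0.2347]
tool_rot: [2.769, 1.482, -0.001]
ft_force: [-0.8, -1.3, 0.1]
grip_width: 0.37
```

Emit:
step_arm([
  [[0,0,0],[0,0,0],255],
  [[0,0,0],[0,0,0],255],
  [[0,0,0],[0,0,0],255],
  [[0,0,0],[0,0,0],255],
  [[0,0,0],[0,0,0],255],
  [[0,0,0],[0,0,0],255],
  [[0,0,0],[0,0,0],255],
  [[0,0,0],[0,0,0],255],
  [[0,0,0],[0,0,0],255],
  [[0,0,0],[0,0,0],255],
])

```text
time: 9.25
position: [0.5152, 0.1825, 0.2349]
tool_rot: [-2.769, -1.484, -0.0]
ft_force: [0.3, 0.5, -0.8]
grip_width: 0.369
```

```bash
cat > ov.py <<'E'
from mv import *
def ov(fn,c,dz,rim):
    # c: cap mid xyz ; overlay disc & rim in side
    out=[]
    for cam_,o in(('side',(180,130)),('top',(180,110))):
        im=ctrl.get_image(cam_)[:,:,::-1]; S=4 if cam_=='side' else 4
        im=cv2.resize(im[o[1]:o[1]+150,o[0]:o[0]+100 if cam_=='top' else o[0]+100+0],None,fx=S,fy=S,interpolation=cv2.INTER_CUBIC) if cam_=='top' else cv2.resize(im[o[1]:o[1]+150,o[0]:o[0]+100],None,fx=S,fy=S,interpolation=cv2.INTER_CUBIC)
        raw=im.copy()
        def dr(p,col): cv2.circle(im,tuple(int(round(x)) for x in (proj(cam_,p)-o+.5)*S),0,col,-1)
        for a in np.linspace(0,6.28,250):
            u=np.array([np.cos(a),np.sin(a)])
            dr([*(np.array(c[:2])+.048*u),c[2]-.010],(0,255,0))
            for r in(.054,.036): dr([*(np.array(rim[:2])+r*u),rim[2]],(0,0,255))
        out+=[im]
    cv2.imwrite('pics/'+fn,np.hstack(out))
E
python3 - <<'E'
from ov import *
s=ctrl.get_state(); p=s['position'];print(s['time'],p,s['ft_force'],s['grip_width'])
ov('ov3.png',[p[0],p[1],p[2]-.011],0,[.5165,.182,.15]); print(rel([.5165,.182,.237]))
E
```

```text
9.25 [0.51518671 0.18246521 0.23489667] [ 0.31170862  0.54997159 -0.80304765] 0.36937211028576455
[array([ 0.0003,  0.0014, -0.0021])]
```

View pics/ov3.png

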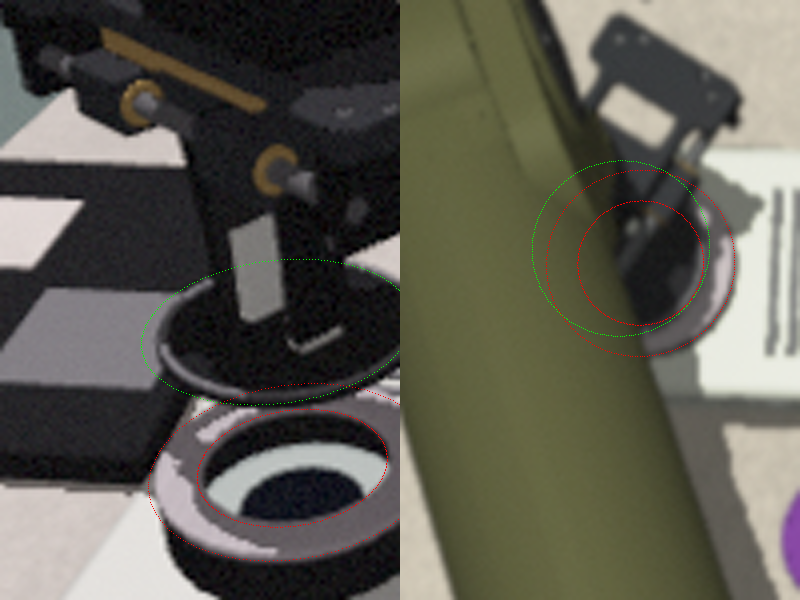

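Run:
```python
from mv import *
s=ctrl.get_state(); p=s['position']
R=cv2.Rodrigues(np.array(s['tool_rot']))[0]
im=save('side','side3.png')[:,:,::-1]; S=5; o=(205,175)
im=cv2.resize(im[o[1]:o[1]+110,o[0]:o[0]+110],None,fx=S,fy=S,interpolation=cv2.INTER_CUBIC)
def dr(q,col): cv2.circle(im,tuple(int(round(x)) for x in (proj('side',q)-o+.5)*S),0,col,-1)
c=p+R[:,2]*.011; print(R[:,2])
for a in np.linspace(0,6.28,400):
    v=.048*(np.cos(a)*R[:,0]+np.sin(a)*R[:,1]); dr(c+v+[0,0,-.010],(0,255,0)); dr(c+v+[0,0,-.014],(255,255,0))
for sg in(1,-1):
  for h in (-.01,.01): 
    for z in np.linspace(-.01,.026,40): dr(c+R[:,1]*sg*.017+R[:,0]*h+[0,0,z],(0,0,255))
cv2.imwrite('pics/ov4.png',im)
```

```text
[ 9.65704113e-05  8.50118417e-05 -9.99999992e-01]
```

View pics/ov4.png

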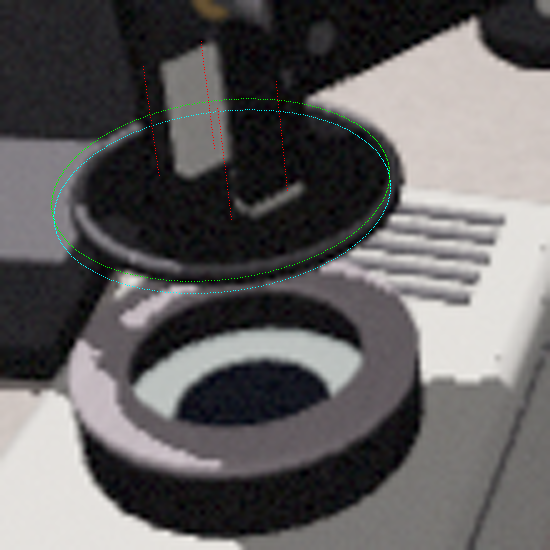

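Run:
```python
from mv import *
c=np.array([.5152,.1825,.214])
b=proj('side',c)
for d in np.eye(3): print('px per mm',(proj('side',c+.001*d)-b).round(2))
s=ctrl.get_state();R=cv2.Rodrigues(np.array(s['tool_rot']))[0];print(R.round(3))
for k in (0,1): print('tool',k,(proj('side',c+.001*R[:,k])-b).round(2))
r=np.array([.5165,.182,.15]); print('rim calib shift px',proj('side',[.515,.18365,.15])-proj('side',r))
print([ (proj('side',r+.001*d)-proj('side',r)).round(2) for d in np.eye(3)])
```

```text
px per mm [-0.66 -0.06]
px per mm [-0.23  0.37]
px per mm [-0.07 -0.58]
[[ 0.554  0.833  0.   ]
 [ 0.833 -0.554  0.   ]
 [ 0.     0.    -1.   ]]
tool 0 [-0.56  0.28]
tool 1 [-0.43 -0.26]
rim calib shift px [0.59667632 0.76393596]
[array([-0.62, -0.07]), array([-0.21,  0.4 ]), array([-0.07, -0.51])]
```

Run:
```python
import cv2
im=cv2.imread('pics/side3.png')[185:240,212:292]
im=cv2.convertScaleAbs(im,alpha=1.8,beta=15)
cv2.imwrite('pics/c5.png',cv2.resize(im,None,fx=10,fy=10,interpolation=cv2.INTER_CUBIC))
```

```text
(no output)
```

View pics/c5.png

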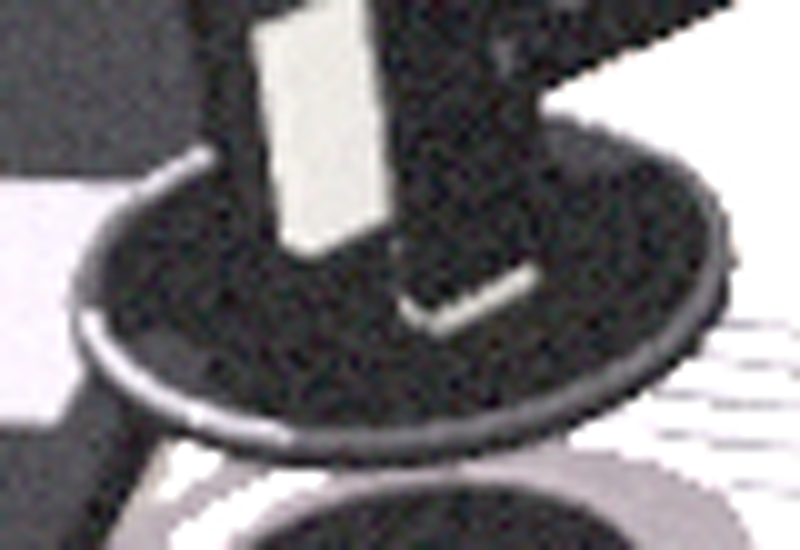

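Run:
```python
from mv import *
from scipy.optimize import least_squares
pts=np.array([(73,290),(100,365),(200,440),(360,465),(500,455),(640,395),(733,285),(738,250),(700,180),(600,120),(205,145),(120,205)])/10-.05+[212,185]
s=ctrl.get_state();p=s['position']
def sil(c):
    q=[]
    for z in(-.010,-.014):
        for a in np.linspace(0,2*np.pi,120,endpoint=False): q.append(proj('side',[c[0]+.048*np.cos(a),c[1]+.048*np.sin(a),c[2]+z]))
    return cv2.convexHull(np.array(q,np.float32))
def res(c,pts=pts): 
    h=sil(c); return [cv2.pointPolygonTest(h,tuple(map(float,x)),True) for x in pts]
c0=p-[0,0,.011]
R=cv2.Rodrigues(np.array(s['tool_rot']))[0]
for fixz in(0,1):
    f=(lambda d: res(c0+np.array(d)/1000)) if not fixz else (lambda d: res(c0+np.array([d[0],d[1],0])/1000))
    r=least_squares(f,[0,0,0][:3-fixz],diff_step=1e-2,x_scale=1,method='trf',verbose=0)
    # fallback scipy Nelder-Mead
    from scipy.optimize import minimize
    r=minimize(lambda d:np.sum(np.square(f(d))),[1.,1.,1.][:3-fixz],method='Nelder-Mead')
    d=np.r_[r.x,[0]*fixz]; print(d.round(2),r.fun,'tool',(R.T@d).round(2),np.round(f(r.x),1))
```

```text
Traceback (most recent call last):
  File "h.py", line 8, in proj
    K,R,t=cam(n); q=K@(R@np.array(p,float)+t); return q[:2]/q[2]
          ~~~^^^
  File "h.py", line 4, in cam
    c=ctrl.calibration(n); f=200/np.tan(np.radians(c['fov_y'])/2)
ValueError: time passes only in moves, steps and waits
```

```bash
sed -i '1a from functools import lru_cache' h.py; sed -i 's/^def cam/@lru_cache(None)\ndef cam/' h.py
cat > fit.py <<'E'
from mv import *
from scipy.optimize import minimize
A=np.linspace(0,2*np.pi,180,endpoint=False)
def hull(n,c,rz):
    K,R,t=cam(n)
    P=np.vstack([np.c_[c[0]+r*np.cos(A),c[1]+r*np.sin(A),np.full(180,c[2]+z)] for r,z in rz])
    q=cv2.projectPoints(P,cv2.Rodrigues(R)[0],t,K,None)[0]
    return cv2.convexHull(q.astype(np.float32))
def fit(n,pts,c0,rz,free=3):
    def f(d):
        h=hull(n,c0+np.r_[d,[0]*(3-free)]/1000,rz); return np.array([cv2.pointPolygonTest(h,tuple(map(float,x)),True) for x in pts])
    r=minimize(lambda d:np.sum(f(d)**2),np.ones(free),method='Nelder-Mead')
    return np.r_[r.x,[0]*(3-free)],np.sqrt(r.fun/len(pts)),f(r.x).round(1)
E
cat > f1.py <<'E'
from fit import *
pts=np.array([(73,290),(100,365),(200,440),(360,465),(500,455),(640,395),(733,285),(738,250),(700,180),(600,120),(205,145),(120,205)])/10-.5+[212,185]
s=ctrl.get_state();p=s['position'];R=cv2.Rodrigues(np.array(s['tool_rot']))[0]
for fr in(3,2):
    d,e,r=fit('side',pts,p-[0,0,.011],[(.048,-.010),(.048,-.014)],fr); print(d.round(2),e,'tool',(R.T@d).round(2),r)
# rim, same side image
from scipy import ndimage as nd
im=cv2.imread('pics/side0.png'); g=im.astype(int); gray=cv2.cvtColor(im,cv2.COLOR_BGR2GRAY)
yy,xx=np.mgrid[:400,:640]
m=((g[...,2]-g[...,1]>4)&(gray>110)&((xx-255)**2+(yy-249)**2<45**2)); mf=nd.binary_fill_holes(nd.binary_opening(m))
c,_=cv2.findContours(mf.astype(np.uint8),0,1); c=cv2.convexHull(max(c,key=cv2.contourArea))[:,0]
for fr in(3,2):
    d,e,r=fit('side',c,np.array([.5165,.182,.15]),[(.054,0)],fr); print('rim',d.round(2),e)
E
python3 f1.py
```

```text
[  0.85 -15.19  -8.22] 0.4717058023198571 tool [-12.18   9.11   8.22] [-0.5  0.6  0.4  0.3 -0.4 -0.1 -0.3 -0.6  0.7  0.7 -0.4 -0.3]
[-3.66 -4.02  0.  ] 0.8598101546462041 tool [-5.37 -0.82 -0.  ] [ 0.4  1.3  0.8  0.6 -0.2  0.2  0.5  0.3  1.7  1.5  0.4  0.6]
rim [-0.06 -4.38 -1.28] 0.3169552143666664
rim [-0.68 -2.92  0.  ] 0.33274085993370717
```

Run:
```python
from fit import *
outs=[]
for n,f,o,w,S in(('side','side0.png',(213,220),(85,65),9.4),('top','top0.png',(212,147),(56,56),10)):
    im=cv2.imread('pics/'+f)[o[1]:o[1]+w[1],o[0]:o[0]+w[0]]
    im=cv2.resize(im,None,fx=S,fy=S,interpolation=cv2.INTER_CUBIC)
    for r in(.036,.054):
        h=hull(n,[.5165,.182,.15],[(r,0)])[:,0]
        q=((h-np.array(o)+.5)*S-.5).round().astype(int); 
        for x in q: cv2.circle(im,tuple(map(int,x)),0,(0,0,255),-1)
        cv2.polylines(im,[q.reshape(-1,1,2)],True,(0,0,255),1)
    cv2.imwrite(f'pics/rim_{n}.png',im)
```

```text
(no output)
```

View pics/rim_side.png

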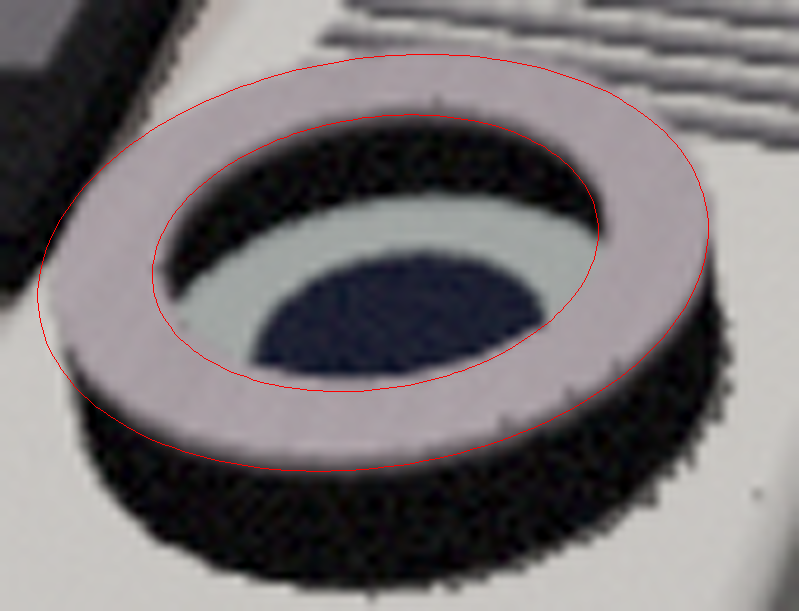

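View pics/rim_top.png

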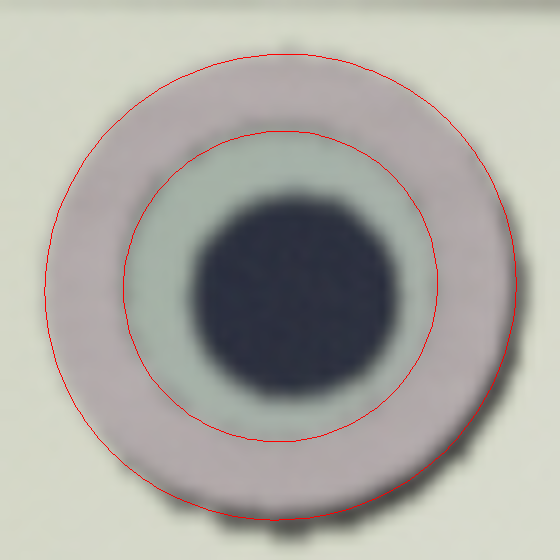

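Top overlay puts the rim at (0.5165, 0.182). The side view suggests the cap sits a few mm off along tool x. I'll lower it to just above the rim and compare again there.

Emit:
step_arm([
  [[0,0,0],[0.001,0.001,0.005],255],
  [[0,0,0],[0.002,0.002,0.014],255],
  [[0,0,0],[0.002,0.002,0.023],255],
  [[0,0,0],[0.002,0.002,0.032],255],
  [[0,0,0],[0.002,0.002,0.038],255],
  [[0,0,0],[0.002,0.002,0.041],255],
  [[0,0,0],[0.002,0.002,0.041],255],
  [[0,0,0],[0.002,0.002,0.041],255],
  [[0,0,0],[0.002,0.002,0.041],255],
  [[0,0,0],[0.002,0.002,0.041],255],
])

```text
time: 10.65
position: [0.518, 0.1831, 0.1941]
tool_rot: [-2.769, -1.484, -0.001]
ft_force: [0.4, -0.3, -1.1]
grip_width: 0.377
```

Run:
```python
from fit import *
s=ctrl.get_state();p=s['position'];print(s['time'],p,s['ft_force'])
n='side';save(n,'side6.png');o=(205,190);S=8;w=(100,75)
im=cv2.imread('pics/side6.png')[o[1]:o[1]+w[1],o[0]:o[0]+w[0]]
im=cv2.convertScaleAbs(im,alpha=1.6,beta=10)
im=cv2.resize(im,None,fx=S,fy=S,interpolation=cv2.INTER_CUBIC)
def pl(h,col):
    q=((h[:,0]-np.array(o)+.5)*S-.5).round().astype(int); cv2.polylines(im,[q.reshape(-1,1,2)],True,col,1)
pl(hull(n,[.5152,.1808,.15],[(.054,0)]),(0,0,255))
pl(hull(n,[.5152,.1808,p[2]-.011],[(.048,-.01),(.048,-.014)]),(0,255,0))
cv2.imwrite('pics/ov6.png',im)
```

```text
10.65 [0.51803891 0.18308182 0.19410253] [ 0.35249484 -0.26765766 -1.08387158]
```

View pics/ov6.png

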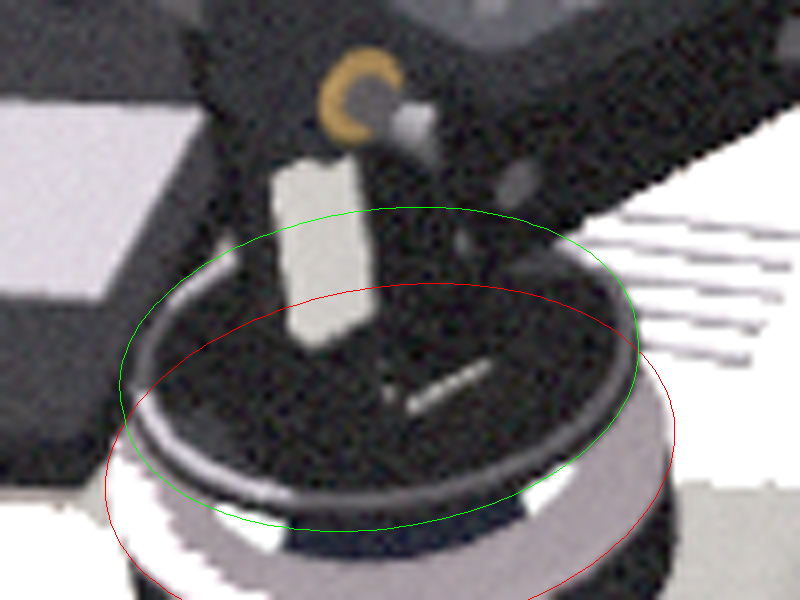

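The cap is nearly concentric in the side view, with a residual of 2–3 mm along tool x, inside the 7 mm clearance. I'll trim that by 1.5 mm and lower it in.

Emit:
step_arm([
  [[0,0,0],[0.001,0,0],255],
  [[0,0,0],[0.0015,0,0.002],255],
  [[0,0,0],[0.0015,0,0.004],255],
  [[0,0,0],[0.0015,0,0.006],255],
  [[0,0,0],[0.0015,0,0.008],255],
  [[0,0,0],[0.0015,0,0.01],255],
  [[0,0,0],[0.0015,0,0.012],255],
  [[0,0,0],[0.0015,0,0.014],255],
  [[0,0,0],[0.0015,0,0.015],255],
  [[0,0,0],[0.0015,0,0.015],255],
])

```text
time: 11.95
position: [0.5187, 0.1843, 0.1788]
tool_rot: [-2.769, -1.484, 0.0]
ft_force: [0.4, 0.6, -1.5]
grip_width: 0.377
```

```bash
cat > look.py <<'E'
import sys
from fit import *
s=ctrl.get_state();p=s['position'];print(s['time'],p,s['ft_force'],s['torque'],s['grip_width'])
save('side','t.png');o=(205,190);S=8;w=(100,75)
im=cv2.imread('pics/t.png')[o[1]:o[1]+w[1],o[0]:o[0]+w[0]]
im=cv2.convertScaleAbs(im,alpha=1.6,beta=10)
cv2.imwrite('pics/'+sys.argv[1],cv2.resize(im,None,fx=S,fy=S,interpolation=cv2.INTER_CUBIC))
E
python3 look.py l7.png
```

```text
11.95 [0.51874598 0.18427384 0.1788003 ] [ 0.3560543   0.55530489 -1.46226988] [-0.01316259  0.1040141   0.01369283] 0.37665276426372846
```

View pics/l7.png

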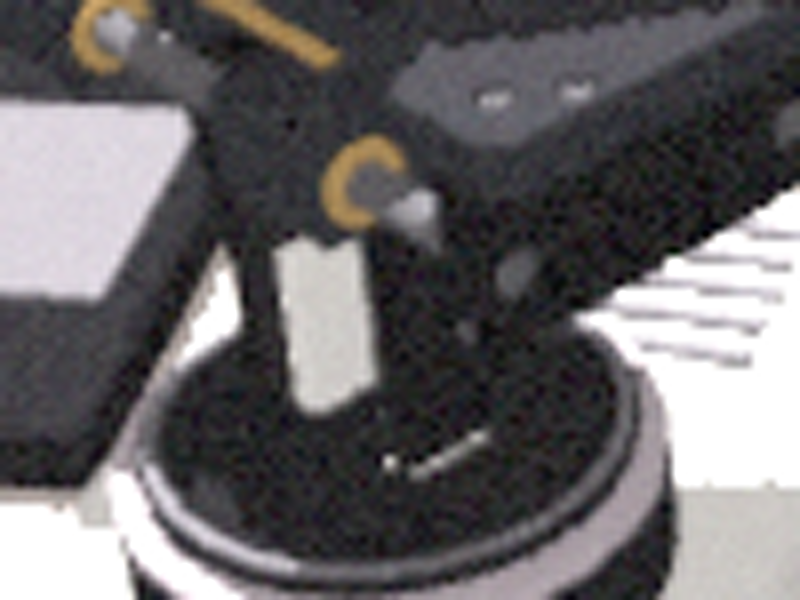

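No contact so far, and the catches are already below the rim face. Lowering onto the rim.

Emit:
step_arm([
  [[0,0,0],[0,0,0.001],255],
  [[0,0,0],[0,0,0.002],255],
  [[0,0,0],[0,0,0.003],255],
  [[0,0,0],[0,0,0.0035],255],
  [[0,0,0],[0,0,0.004],255],
  [[0,0,0],[0,0,0.0042],255],
  [[0,0,0],[0,0,0.0042],255],
  [[0,0,0],[0,0,0.0042],255],
  [[0,0,0],[0,0,0.0042],255],
  [[0,0,0],[0,0,0.0042],255],
])

```text
time: 13.25
position: [0.5188, 0.1843, 0.1754]
tool_rot: [-2.769, -1.484, -0.0]
ft_force: [-2.2, -1.2, 5.1]
grip_width: 0.376
```

```bash
python3 look.py l8.png
```

```text
13.25 [0.51876256 0.18429118 0.17542978] [-2.20295496 -1.19923444  5.13421226] [-0.30819014  0.63398997 -0.01156816] 0.37625518391154217
```

View pics/l8.png

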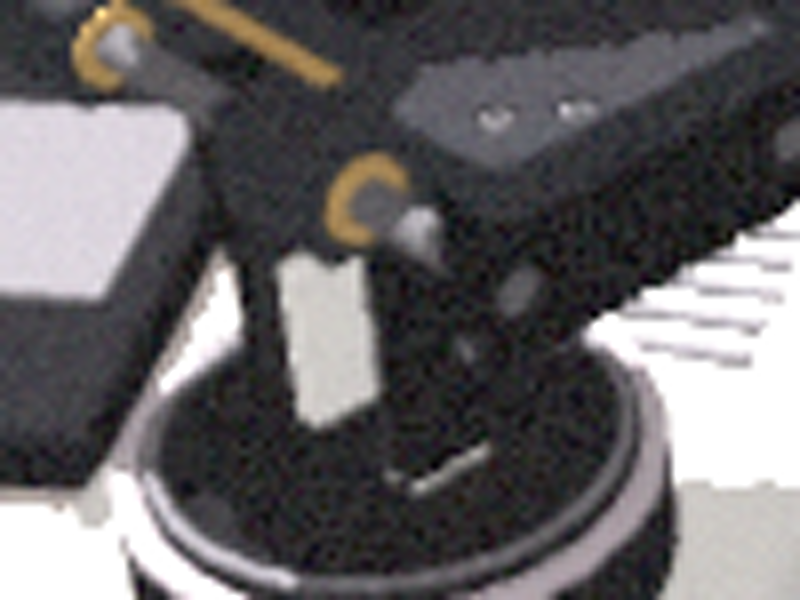

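Emit:
step_arm([
  [[0,0,0],[0,0,0.0005],255],
  [[0,0,0],[0,0,0.001],255],
  [[0,0,0],[0,0,0.001],255],
  [[0,0,0],[0,0,0.001],255],
  [[0,0,0],[0,0,0.001],255],
  [[0,0,0],[0,0,0.001],255],
  [[0,0,0],[0,0,0.001],255],
  [[0,0,0],[0,0,0.001],255],
  [[0,0,0],[0,0,0.001],255],
  [[0,0,0],[0,0,0.001],255],
])

```text
time: 14.55
position: [0.5188, 0.1843, 0.1753]
tool_rot: [-2.769, -1.483, -0.001]
ft_force: [-5.0, -1.2, 11.5]
grip_width: 0.38
```

```bash
python3 look.py l9.png
```

```text
14.55 [0.51881704 0.18428717 0.17534522] [-5.02245701 -1.15450524 11.4549208 ] [-0.46950956  1.10907787 -0.01095255] 0.38015024908919814
```

It's firmly seated, with 11 N down and z unchanged. Opening slowly so the tabs spring out.

Emit:
step_arm([
  [[0,0,0],[0,0,0],150],
  [[0,0,0],[0,0,0],138],
  [[0,0,0],[0,0,0],126],
  [[0,0,0],[0,0,0],114],
  [[0,0,0],[0,0,0],102],
  [[0,0,0],[0,0,0],90],
  [[0,0,0],[0,0,0],75],
  [[0,0,0],[0,0,0],50],
  [[0,0,0],[0,0,0],20],
  [[0,0,0],[0,0,0],0],
])

```text
time: 15.85
position: [0.5186, 0.1842, 0.1732]
tool_rot: [2.769, 1.484, -0.001]
ft_force: [-0.3, -0.2, -0.6]
grip_width: 0.94
```

```bash
python3 look.py l10.png
```

```text
15.85 [0.51855666 0.18422049 0.17318336] [-0.29973336 -0.23899972 -0.60651313] [-0.09001068  0.12074267 -0.02558212] 0.9396326258075706
```

View pics/l10.png

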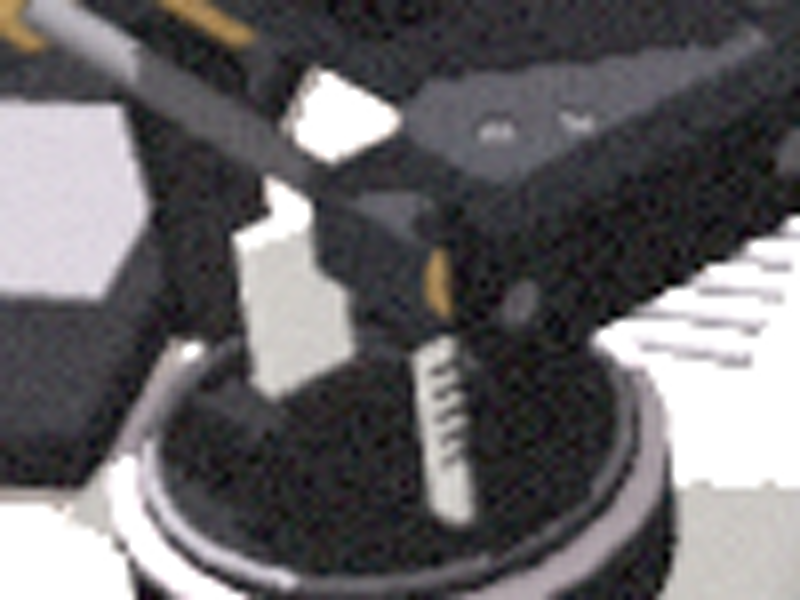

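The tabs have sprung out and the forces are zero. Retreating straight up, then clear of the top view.

Emit:
step_arm([
  [[0,0,0],[0,0,0],0],
  [[0,0,0],[0,0,0],0],
  [[0,0,0],[0,0,-0.01],0],
  [[0,0,0],[0,0,-0.025],0],
  [[0,0,0],[0,0,-0.045],0],
  [[0,0,0],[0,0,-0.07],0],
  [[0,0,0],[0,0,-0.1],0],
  [[0,0,0],[-0.04,0.02,-0.11],0],
  [[0,0,0],[-0.09,0.04,-0.11],0],
  [[0,0,0],[-0.14,0.06,-0.11],0],
])

```text
time: 17.15
position: [0.4913, 0.0328, 0.2853]
tool_rot: [2.769, 1.484, 0.004]
ft_force: [1.2, -0.2, 0.4]
grip_width: 0.998
```

Emit:
step_arm([
  [[0,0,0],[-0.04,0.02,0],0],
  [[0,0,0],[-0.08,0.04,0],0],
  [[0,0,0],[-0.12,0.06,0],0],
  [[0,0,0],[-0.15,0.07,0],0],
  [[0,0,0],[-0.15,0.07,0],0],
  [[0,0,0],[-0.15,0.07,0],0],
  [[0,0,0],[-0.15,0.07,0],0],
  [[0,0,0],[-0.15,0.07,0],0],
  [[0,0,0],[-0.15,0.07,0],0],
  [[0,0,0],[-0.15,0.07,0],0],
])

```text
time: 18.4
position: [0.4664, -0.129, 0.2836]
tool_rot: [-2.769, -1.484, 0.0]
ft_force: [-0.1, -0.5, 0.7]
grip_width: 1.002
```

```bash
python3 look.py l11.png
python3 - <<'E'
from fit import *
save('top','top11.png'); outs=[]
n='top';o=(205,140);S=8
im=cv2.resize(cv2.imread('pics/top11.png')[o[1]:o[1]+70,o[0]:o[0]+70],None,fx=S,fy=S,interpolation=cv2.INTER_CUBIC)
for c,r in(([.5165,.182,.15],.054),([.5165,.182,.154],.048)):
    q=((hull(n,c,[(r,0)])[:,0]-np.array(o)+.5)*S-.5).round().astype(int); cv2.polylines(im,[q.reshape(-1,1,2)],True,(0,0,255),1)
cv2.imwrite('pics/t11.png',im)
E
```

```text
18.4 [ 0.46642583 -0.12899808  0.28360364] [-0.05767565 -0.53986124  0.66412428] [-0.09939669  0.08594807  0.06328487] 1.0024930588642753
```

View pics/l11.png

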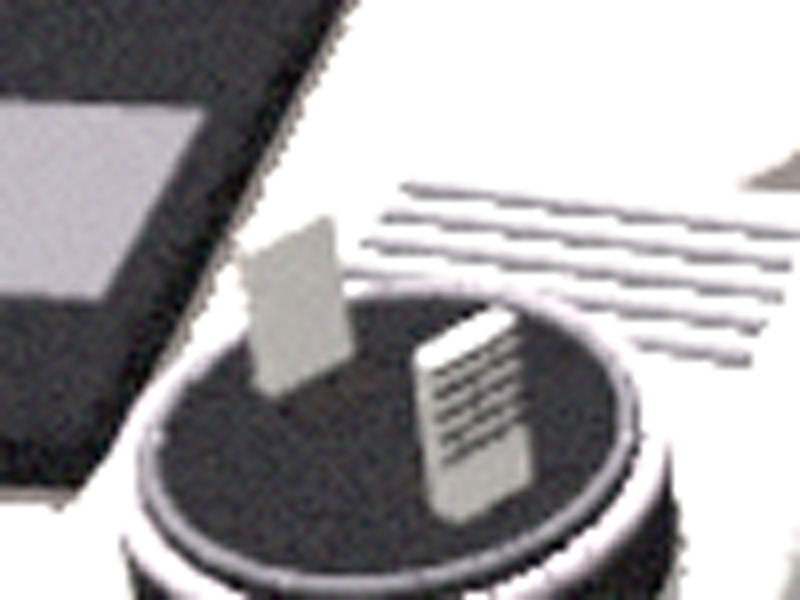

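View pics/t11.png

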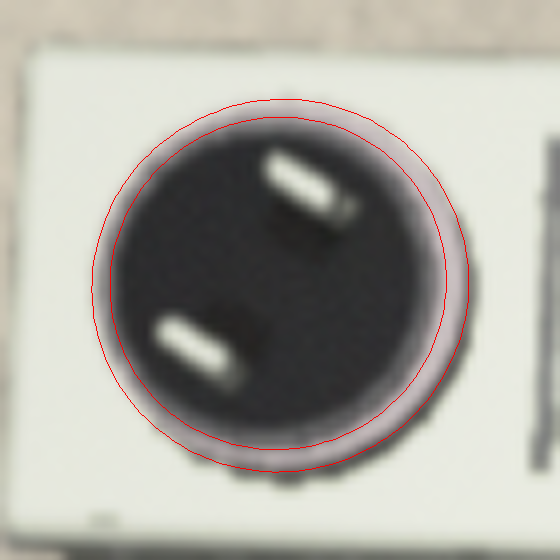

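Run:
```python
from fit import *
K,R,t=cam('top')
# tab-tops in top crop (px), z=.19
o=np.array((205,140));S=8
a,b=[atz('top',*((np.array(q)+.5)/S-.5+o),.19) for q in((303,183),(195,347))]
print('sep mm',np.linalg.norm(a-b)*1000,'mid',(a+b)/2)
print(ctrl.close_job())
```

```text
sep mm 54.308944857098076 mid [0.51610895 0.18410598 0.19      ]
the job is handed in; nothing more can be done
None
```

The two-tab black cap is seated in the lens mouth with both tabs sprung out. I handed the job in at about 18.5 s of the 38 s allowed.

I pinched the tabs to about 33 mm and lowered the cap into the mouth. Then I pressed it onto the rim with about 11 N, let the tabs out slowly, and backed away.

**Checks that passed:**
- **Seating:** the disc met the rim at the expected height (tool point at 175.4 mm against 175 mm) and did not sink when pressed harder. It looks level in the side picture.
- **Tabs:** their tops are 54.3 mm apart centre to centre, which matches fully out at rest.
- **Clear of the cap:** the gripper is well away, and the wrist force reads about zero.

**Not tested or disagreeing:**
- **Centring:** the cap sits about 2–3 mm off the lens centre. The top and side cameras disagreed by a few mm, so I placed it between the two; by the given dimensions both catches still reach under the rim.
- **Catches:** they cannot be seen under the rim. That they locked is inferred from the tab spacing and seating height, and I did not do a pull test.

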